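# Read the tank's job label, then free its cover and hold it open

### The job

Pick up the handheld label reader and hold it steady and upright, nose down, a few centimetres (about 5 to 8) above the middle of the job label on the closed cover of the cleaning tank for a good second, then stand it back in the middle of its charger and let go. Next tug the cover up by its bar handle to learn whether it is caught (the catch's black thumb slide has two ends and does not show which one is free): if it is caught, let it down, push the slide over to its other end and lift again. Finish while still holding the cover by its bar, still, about 40 degrees open (it falls shut if let go), and leave everything else on the bench where it is.

Things in the scene. Friction and masses are not known exactly. Their poses are not given: they have to be found in the camera images.
- tank: grey metal cleaning tank fixed to the bench, 280 (x) x 260 (y) x 130 mm high; origin on the bench, midway across, 150 mm behind its front face (robot's side); x points from the front to the hinge at the back, y along the hinge. Its front 70 mm is a level deck 130 mm up with the thumb slide; behind it lies the shut cover, flush with the deck
- cover (a joint): opening angle of the steel cover plate (205 x 256 x 10 mm, 0.55 kg) about a hinge along the tank's y, 125 mm behind the tank's origin, 130 mm above the bench: 0 shut, grows as the front edge rises, stop at 1.7 rad. It falls shut if let go. Lifting at the bar takes 2 to 5 N when free; when caught it gives about 4 mm at the bar (0.02 rad), then stops hard
- cover_handle: handle of the cover: dark round bar 12 mm thick, 108 mm long along the tank's y, turning freely on a steel post at each end; origin at the bar's middle, 40 mm above the cover, when shut 45 mm in front of the tank's origin, 170 mm above the bench; from the hinge 170 mm along and 40 mm square to the cover. As the cover rises the bar can roll, so the gripper need not tilt
- label (a point): centre of the white job label with black bars, 45 (x) x 70 (y) mm, flat on top of the cover, 35 mm behind the tank's origin on its midline, 80 mm behind the bar, 131 mm above the bench
- slide_grip (a point): grip point of the black thumb slide of the catch on the deck: an upright lug 14 (x) x 26 (y) mm, its top 32 mm above the deck; this point is on its midline, 22 mm above the deck (10 mm below its top), 115 mm in front of the tank's origin, 70 mm in front of the bar
- slide (a joint): position of the thumb slide along the tank's y axis, from -0.012 to +0.012 m; it starts at its -y end and stays where it is put (about 2 N to move). At one end the cover is caught and at the other free; which is which differs from time to time and cannot be seen, only felt by tugging
- reader: handheld label reader standing nose down on its charger, 115 mm tall, 0.15 kg: round black rubber skirt 56 mm diameter, 30 mm tall, and above it a round grey handle 32 mm diameter, from 30 to 115 mm; origin at the centre of the nose (its underside), z up along the handle; it reads straight down out of the nose
- charger: flat round black charger fixed to the bench, 100 mm diameter, 12 mm thick; origin at the centre of its underside. The reader stands loose on its flat top
- wash_bottle: white wash bottle, 68 mm diameter, 170 tall, standing; bystander, leave alone; origin under its middle
- wire_basket: steel bowl-shaped basket, 120 mm wide, 45 tall; bystander, leave alone; origin under its middle
- jar: small white jar, 52 mm diameter, 55 tall, standing; bystander, leave alone; origin under its middle
- screwdriver: red-handled screwdriver lying on the bench; bystander, leave alone; origin under its middle
- carburettor: single carburettor body, about 100 x 60 x 130 mm, 0.6 kg; bystander, leave alone; origin under its middle
- spray_can: aluminium spray can, 60 mm diameter, 150 tall, standing; bystander, leave alone; origin under its middle

How it is judged:
On the way, in this order (a step that is already met when the one before it is completed fails the run):
1. the held reader is aimed steadily from close above at the label on the shut cover (x of label in the frame of reader between -0.02 and 0.02 m and y of label in the frame of reader between -0.02 and 0.02 m and z of label in the frame of reader between -0.13 and -0.02 m and angle between reader's own z axis and vertical below 0.2 rad and linear speed of reader below 0.03 m/s and contact force between the fingers and reader above 0.5 N and value of joint cover below 0.01 rad), for 0.7 s.
2. the reader stands on its charger, let go (horizontal distance between reader and charger below 0.025 m and z of reader in the frame of charger between 0.008 and 0.016 m and angle between reader's own z axis and vertical below 0.1 rad and contact force between the fingers and reader below 0.1 N), for 0.2 s.
3. the cover is tugged up by its bar (value of joint cover above 0.008 rad and contact force between the fingers and cover_handle above 0.5 N), for 0.1 s.
At the end, for the whole second after the job is handed in: The fingers still hold the cover by its bar (more than 0.5 N), the cover still (under 0.1 rad/s) and 0.5 to 0.95 rad (29 to 54 degrees) open, and the reader stands upright, let go, on its charger within 25 mm of the middle (all of step 2 and value of joint cover between 0.5 and 0.95 rad and velocity of joint cover between -0.1 and 0.1 rad/s and contact force between the fingers and cover_handle above 0.5 N); the arm keeps its last pose, push and grip.
It fails at once if a bystander was moved by more than 40 mm (distance of any of wash_bottle, wire_basket, jar, screwdriver, carburettor, spray_can from where it was at the start of the episode above 0.04 m).
It also fails if it takes over 72 s, if anything falls off the work surface, if the arm or the gripper's body presses on something with over 40 N, if the wrist force passes 120 N, or if a joint passes its speed limit or range.

### The arm

A 6-joint arm with a two-finger parallel gripper is mounted at the origin on the work surface. World frame = base frame: x ahead of the robot, y to its left, z up, the work surface at z = 0. Lengths are in m, angles in rad, forces in N, time in s.
With the tool pointing down it reaches from about 0.35 to 0.975 m from the base axis. Payload 4.9 kg.
Tool frame: the origin (TCP) lies on the centre line of the jaws, within the pads' length; the fingertips stand manip.tip_reach ahead of it and the grasp point (between the pads) is the TCP (manip.tip_reach is the distance from the TCP to the fingertips, in m); z points along the fingers, y is the line along which they close (so a half turn about z gives the same grasp; the last joint's range is limited). The gripper opens to 85 mm and grips with 20 to 120 N. Pads are 22 mm wide; open, the fingers measure 114 mm over their backs; the gripper's body (76 mm by 85 mm) begins 54 mm behind the grasp point. The pads swing forward as they close: fully open they stand 13 mm farther back than shut.
Start: joints at [-1.398, 0.053, 1.613, -0, 1.476, -0.119], TCP at [0.18, -0.599, 0.25] pointing down, gripper open.
Joint ranges: [-3.01, 3.01], [-1.01, 2.22], [0.06, 2.58], [-1.02, 4.17], [0.09, 2.62], [-3.14, 3.14]. Speed limits (rad/s): [2.57, 2.57, 3.14, 3.14, 3.14, 3.14].

### API

Orientations are given as a unit quaternion [w, x, y, z].
In Python, from plant import manip gives the robot as it stands. The module is installed in compiled form; this text tells all that it offers.
- The arm moves only by the tool move_arm, never from a script. Its argument "rows" is a list of rows, each a list of 7 numbers: the shift along the tool's x, y, z in cm, then the turn, a rotation vector about the tool's x, y, z in degrees, then the opening, from -1 (shut) to 1 (fully open). In form: [[tx, ty, tz, ax, ay, az, jaw], ...]. A call has 1 to 20 rows; each row shifts and turns the commanded pose from where the row before left it, along the tool's axes as they then stand; what a row does not reach is not made up. A row lasts 1/12 s, in which the tool goes at most 41.7 mm and 7.16 degrees, less where a joint would pass 70% of its speed; a pose out of reach is approached as far as the arm can. A call is refused whole if a number of a shift passes 4.17 or a number of a turn 7.16, either way. A call with a gripper value outside its range is refused whole. The fingers move at their own pace and stop on an object; the grip force is fixed at half the most. Time passes only in rows, so rows that do not move let the fingers close. It gives the time, the measured TCP pose, the force, the opening and the grip force at its end, in the units of the state.
- manip.state(): the state, without advancing time (a new reading comes with each control period).
- manip.grab_frame(name): name is "scene" or "side" or "wrist"; returns a dict with "img" (384x512x3 uint8, blue, green, red), "mtx" (3x3 intrinsics, pixels), "R" (3x3) and "t" (3): a world point X has camera coordinates R X + t. Camera axes: x right, y down, z forward; pixel columns grow to the right and rows downward; lengths in m; the calibration is good to about 2 mm. A picture is of the moment at which its call begins. There is no depth.
- manip.job_done(): hands the job in; it is judged then, once.
The state is a dict: "time": time; "joint_pos": joint angles; "joint_vel": joint speeds; "joint_efforts": joint torques, N m; "tool_pos": TCP position; "tool_rot": TCP orientation; "contact_force": force on the tool from outside, world axes, zero at the start; "ft_torque": the same for the moment, N m; "gripper_width": opening from 0.0 (shut) to 1.0 (fully open); "grasp_force": force on a finger pad.
Only numpy, scipy, OpenCV 4.12 (cv2) and the standard library are available. Lean on these libraries where they do the work, as an engineer would, in place of code of your own. Each camera call takes 0.05 s, during which the arm holds its last target. There are 200 camera calls.

## Working session

There is one attempt and no reset: what is moved stays moved. The work goes in short steps, Python scripts to look and compute and a tool call to move; the robot and the scene stay as the last step left them, time stands still between calls to the robot, and variables do not carry over. Pictures are saved under pics/ and viewed, at most 10 in all, crops included, and the job is handed in when it is done.

Besides the shell and the picture viewer there is one more tool, called in YAML: its name, and indented under it one key for each argument. move_arm: Moves the arm, as the interface text tells. Its arguments: {"type":"object","properties":{"rows":{"type":"array","items":{"type":"array","items":{"type":"number"}}}},"required":["rows"]}

```bash
mkdir -p pics
cat > h.py <<'E'
import numpy as np, cv2
from plant import manip
def grab(n,save=None):
    f=manip.grab_frame(n)
    if save: cv2.imwrite(f'pics/{save}.png',f['img'])
    np.savez(f'/tmp/{save or n}.npz',**f); return f
def ray(f,u,v):
    d=f['R'].T@np.linalg.inv(f['mtx'])@np.array([u,v,1.]); return -f['R'].T@f['t'],d/np.linalg.norm(d)
def plane(f,u,v,z):
    o,d=ray(f,u,v); return o+d*(z-o[2])/d[2]
def tri(a,ua,b,ub):
    o,d=ray(a,*ua);p,e=ray(b,*ub)
    s=np.linalg.lstsq(np.c_[d,-e],p-o,rcond=None)[0]
    x,y=o+s[0]*d,p+s[1]*e; return (x+y)/2,np.linalg.norm(x-y)
def proj(f,X):
    c=f['R']@np.array(X)+f['t'];q=f['mtx']@c;return q[:2]/q[2]
E
python3 - <<'E'
from h import *
a=grab('scene','s0');b=grab('side','d0');c=grab('wrist','w0')
cv2.imwrite('pics/sd0.png',np.vstack([a['img'],b['img']])[:, :]) 
for f in(a,b,c): print(-f['R'].T@f['t'],f['R'][2])
print(manip.tip_reach,manip.state())
E
```

```text
[ 1.08887124 -0.53230472  0.93759302] [-0.4695161   0.47670563 -0.74317318]
[0.16459101 0.54453634 0.78871279] [ 0.4052851  -0.59071614 -0.69770941]
[ 0.25291713 -0.57750082  0.37417668] [-0.28273475 -0.08220477 -0.9556691 ]
0.019 {'time': 0.15, 'joint_pos': array([-1.39801590e+00,  5.32336309e-02,  1.61395838e+00, -2.09924796e-06,
        1.47602278e+00, -1.19012471e-01]), 'joint_vel': array([ 0.00028505, -0.00335407, -0.0048643 ,  0.00030362, -0.00047309,
        0.00054781]), 'joint_efforts': array([ 6.83360031e-05, -3.94241846e+01, -3.70721626e+01, -2.10481048e-04,
        4.66135272e-03,  3.01927912e-05]), 'tool_pos': array([ 0.17970753, -0.5981335 ,  0.24933988]), 'tool_rot': array([-8.10746858e-04,  9.89375638e-01,  1.45379463e-01, -2.28465624e-05]), 'contact_force': array([-0.12223371, -0.40807237, -0.31438636]), 'ft_torque': array([-0.03945149,  0.0302536 , -0.0385664 ]), 'grasp_force': 0.0, 'gripper_width': 0.9942239409775098}
```

View pics/s0.png

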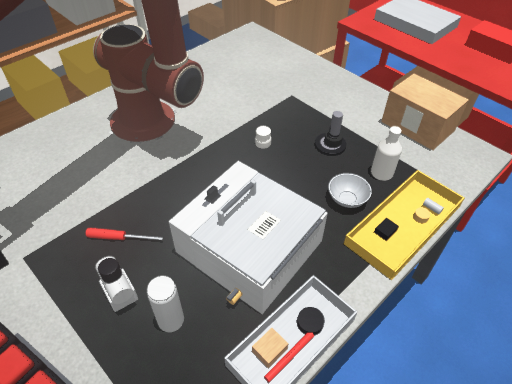

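View pics/d0.png

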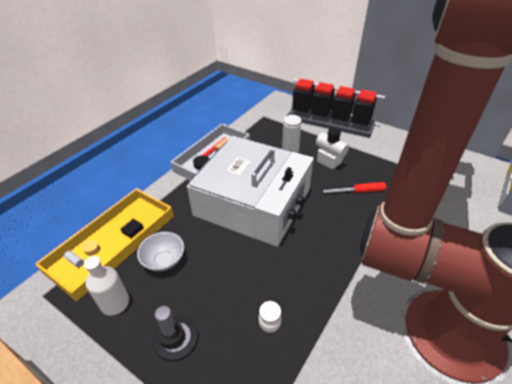

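The scene view shows the tank centred near (245,235), label (264,225), bar (237,201), slide (212,190), and reader (336,125). In the side view the label is at (238,165), bar (263,168), slide (288,175), and reader (163,315). I'll zoom in next.

Run:
```python
import cv2,numpy as np
s=cv2.imread('pics/s0.png');d=cv2.imread('pics/d0.png')
def c(i,x,y,w,h,k): 
    r=cv2.resize(i[y:y+h,x:x+w],None,fx=k,fy=k,interpolation=cv2.INTER_CUBIC)
    for t in range(0,w,10): cv2.line(r,(t*k,0),(t*k,12 if t%50==0 else 5),(0,0,255),1)
    for t in range(0,h,10): cv2.line(r,(0,t*k),(12 if t%50==0 else 5,t*k),(0,0,255),1)
    return r
top=np.hstack([c(s,190,170,100,75,4),c(d,215,135,100,75,4)])
bot=np.hstack([c(s,300,95,100,75,4),c(d,130,295,100,75,4)])
cv2.imwrite('pics/z.png',np.vstack([top,bot]))
```

```text
(no output)
```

View pics/z.png

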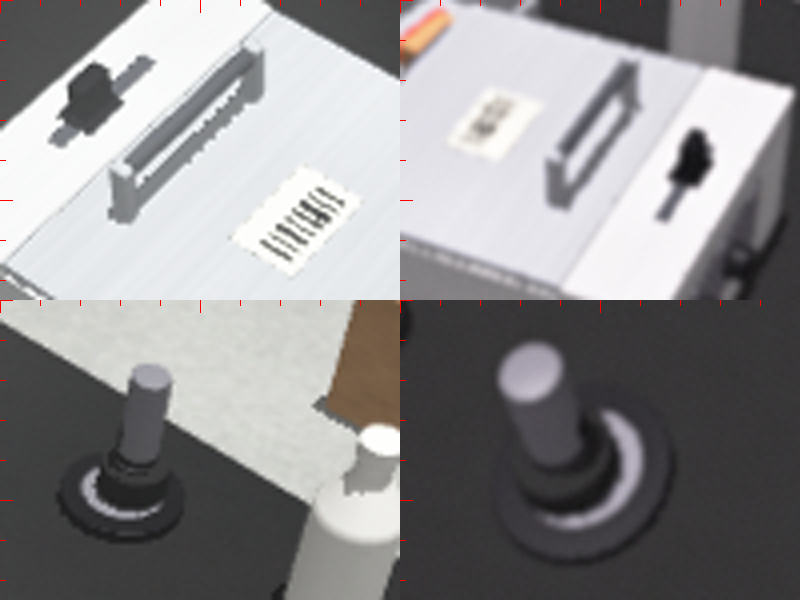

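The zoom gives these pixels:

| Point | Scene | Side |
|---|---|---|
| Label | (264.3,225) | (238.8,165.3) |
| Bar ends | (220.3,212) and (253.5,181.5) | (254,174.3) and (272.5,151.8) |
| Lug top | (212.8,188) | (289.3,169) |
| Reader top | (338,114) | (163,313) |
| Charger | (330.2,143.2) | (176.2,337.5) |

Run:
```python
from h import *
a=dict(np.load('/tmp/s0.npz'));b=dict(np.load('/tmp/d0.npz'))
P=dict(label=((264.3,225),(238.8,165.3)),barA=((220.3,212),(254,174.3)),barB=((253.5,181.5),(272.5,151.8)),lug=((212.8,188),(289.3,169)),rtop=((338,114),(163,313)),chg=((330.2,143.2),(176.2,337.5)))
for k,(u,v) in P.items(): print(k,*tri(a,u,b,v))
def corners(off,l): return [(x/4+off[0],y/4+off[1]) for x,y in l]
for f,cs in((a,corners((190,170),[(303,165),(363,203),(298,277),(230,237)])),(b,corners((115,135),[(487,85),(543,98),(503,160),(447,143)]))):
    Q=np.array([plane(f,u,v,.131) for u,v in cs]);E=np.diff(np.vstack([Q,Q[:1]]),axis=0);print(Q.mean(0),np.linalg.norm(E,axis=1),np.degrees(np.arctan2(E[:,1],E[:,0])))
print(plane(a,338,114,.127),plane(b,163,313,.127),plane(a,330.2,143.2,.009),plane(b,176.2,337.5,.009))
```

```text
label [ 0.6668425  -0.08784018  0.13010227] 0.004365331842721448
barA [ 0.58993801 -0.11263301  0.12313118] 0.06313331274332738
barB [ 0.58085218 -0.07958493  0.21493514] 0.061928661905146405
lug [ 0.51765325 -0.11761514  0.16314536] 0.0082888621330934
rtop [0.52235791 0.36827743 0.12414802] 0.004418757531647427
chg [0.51760723 0.36289899 0.0072355 ] 0.0038246571921248854
[ 0.66950718 -0.08612077  0.131     ] [0.04492485 0.06578369 0.04780774 0.06868596] [   6.6188179   -80.379303   -169.79615087   97.16576123]
[ 0.66481255 -0.08893655  0.131     ] [0.0453348  0.07534749 0.04511433 0.07209724] [-166.76682018  102.71489657    9.10462305  -77.04021891]
[0.52561645 0.36708013 0.127     ] [0.51896648 0.3677295  0.127     ] [0.51988717 0.3627755  0.009     ] [0.51525261 0.36214289 0.009     ]
```

```bash
cat >> h.py <<'E'
from scipy.spatial.transform import Rotation as Ro
def pose():
    s=manip.state();q=s['tool_rot'];return s,np.array(s['tool_pos']),Ro.from_quat([q[1],q[2],q[3],q[0]])
def goto(tgt,yaw=None):
    s,p,R=pose();x=R.as_matrix()[:,0];y0=np.degrees(np.arctan2(x[1],x[0]))
    Rt=R if yaw is None else Ro.from_euler('z',yaw,degrees=True)*Ro.from_euler('x',180,degrees=True)
    print('t',round(s['time'],2),'p',p.round(4),'yaw',y0.round(2),'tilt',np.degrees(np.arccos(-R.as_matrix()[2,2])).round(2),'w',round(s['gripper_width'],3),'gf',round(s['grasp_force'],1),'F',s['contact_force'].round(1))
    print('turn first',(R.inv()*Rt).as_rotvec(degrees=True).round(2),'then cm',(Rt.inv().apply(np.array(tgt)-p)*100).round(2))
E
python3 - <<'E'
from h import *
a=dict(np.load('/tmp/s0.npz'));b=dict(np.load('/tmp/d0.npz'))
A=tri(a,(220.3,212),b,(272.5,151.8));B=tri(a,(253.5,181.5),b,(254,174.3));print(A,B,(A[0]+B[0])/2,np.degrees(np.arctan2(*(B[0]-A[0])[:2])),np.linalg.norm(A[0]-B[0]))
print('bottle',tri(a,(394,131),b,(93,262)), 'jar',tri(a,(263,131),b,(270,308)))
goto([.52,.30,.25],100)
E
```

```text
(array([ 0.59207792, -0.15438268,  0.16842741]), np.float64(0.002391038276644704)) (array([ 0.57823047, -0.03802726,  0.17315907]), np.float64(0.004878577677681808)) [ 0.58515419 -0.09620497  0.17079324] -6.78684666872797 0.11727200292475985
bottle (array([0.70522608, 0.37733849, 0.16607084]), np.float64(6.56211835033761e-05)) jar (array([0.36735269, 0.20798212, 0.0563989 ]), np.float64(0.0034972505922238697))
t 0.15 p [ 0.1797 -0.5981  0.2493] yaw 16.72 tilt 0.09 w 0.994 gf 0.0 F [-0.1 -0.4 -0.3]
turn first [-7.000e-02 -8.000e-02 -8.328e+01] then cm [ 8.254e+01  4.911e+01 -7.000e-02]
```

move_arm:
  rows:
    - [0,0,0,0,0,-6.7,1]
    - [0,0,0,0,0,-6.7,1]
    - [0,0,0,0,0,-6.7,1]
    - [0,0,0,0,0,-6.7,1]
    - [0,0,0,0,0,-6.7,1]
    - [0,0,0,0,0,-6.7,1]
    - [0,0,0,0,0,-6.7,1]
    - [0,0,0,0,0,-6.7,1]
    - [0,0,0,0,0,-6.7,1]
    - [0,0,0,0,0,-6.7,1]
    - [0,0,0,0,0,-6.7,1]
    - [0,0,0,0,0,-6.7,1]
    - [0,0,0,0,0,0,1]

```text
time: 1.23
tool_pos: [0.1797, -0.5983, 0.2498]
tool_rot: [-0.0, 0.661, 0.75, 0.0]
contact_force: [-0.6, 0.8, -0.2]
gripper_width: 1.001
grasp_force: 0.0
```

move_arm:
  rows:
    - [2.6,3.2,0,0,0,0,1]
    - [2.6,3.2,0,0,0,0,1]
    - [2.6,3.2,0,0,0,0,1]
    - [2.6,3.2,0,0,0,0,1]
    - [2.6,3.2,0,0,0,0,1]
    - [2.6,3.2,0,0,0,0,1]
    - [2.6,3.2,0,0,0,0,1]
    - [2.6,3.2,0,0,0,0,1]
    - [2.6,3.2,0,0,0,0,1]
    - [2.6,3.2,0,0,0,0,1]
    - [2.6,3.2,0,0,0,0,1]
    - [2.6,3.2,0,0,0,0,1]
    - [1.3,1.6,0,0,0,0,1]
    - [0,0,0,0,0,0,1]
    - [0,0,0,0,0,0,1]

```text
time: 2.48
tool_pos: [0.5368, -0.2256, 0.2499]
tool_rot: [-0.0, 0.662, 0.75, -0.0]
contact_force: [1.0, -0.6, 0.0]
gripper_width: 0.995
grasp_force: 0.0
```

Run:
```python
from h import *
f=grab('wrist','w1')
goto([.522,.30,.25],97)
for X in([.667,-.088,.131],[.585,-.096,.17],[.518,-.118,.162]): print(proj(f,X))
```

```text
t 2.53 p [ 0.5362 -0.2264  0.25  ] yaw 97.06 tilt 0.05 w 0.995 gf 0.0 F [-0.2 -0.7 -0.1]
turn first [-0.05 -0.    0.06] then cm [52.43  5.01 -0.  ]
[448.58589061  31.23979458]
[353.88946475  13.52861742]
[240.06078108  40.44125252]
```

View pics/w1.png

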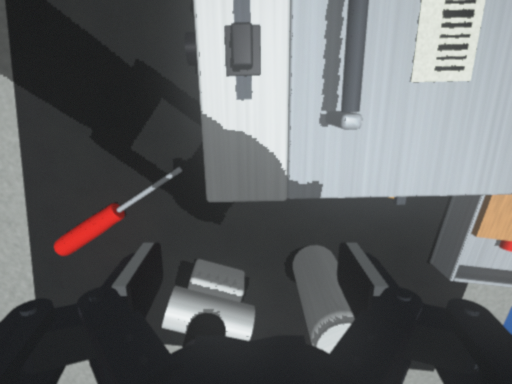

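The wrist view matches the predictions: lug (242,45), bar (352,60), label (450,38). The tank edges are square to the picture, so the yaw is about 7°.

move_arm:
  rows:
    - [4,0.38,0,0,0,0,1]
    - [4,0.38,0,0,0,0,1]
    - [4,0.38,0,0,0,0,1]
    - [4,0.38,0,0,0,0,1]
    - [4,0.38,0,0,0,0,1]
    - [4,0.38,0,0,0,0,1]
    - [4,0.38,0,0,0,0,1]
    - [4,0.38,0,0,0,0,1]
    - [4,0.38,0,0,0,0,1]
    - [4,0.38,0,0,0,0,1]
    - [4,0.38,0,0,0,0,1]
    - [4,0.38,0,0,0,0,1]
    - [4,0.38,0,0,0,0,1]
    - [0,0,0,0,0,0,1]
    - [0,0,0,0,0,0,1]

```text
time: 3.78
tool_pos: [0.521, 0.2958, 0.25]
tool_rot: [0.0, 0.662, 0.75, -0.0]
contact_force: [0.7, -0.7, 0.0]
gripper_width: 1.003
grasp_force: 0.0
```

Run:
```python
from h import *
f=grab('wrist','w2')
goto([.522,.366,.25],97)
for X in([.522,.367,.127],[.518,.363,.012]): print(proj(f,X))
```

```text
t 3.83 p [0.5212 0.2947 0.25  ] yaw 97.04 tilt 0.06 w 0.998 gf 0.0 F [-0.4 -0.5  0.1]
turn first [-0.03  0.05  0.04] then cm [7.07 0.95 0.  ]
[260.84601729 101.90829459]
[253.45545417 103.3992527 ]
```

View pics/w2.png

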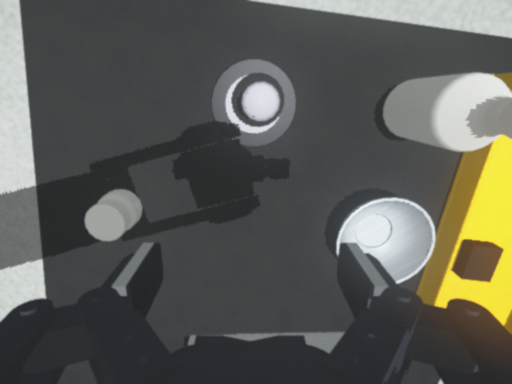

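Reader top is at (262,101) and the charger's centre at (254,103), both within 2 px of what I predicted. The reader is at about (0.523, 0.367) and the charger at (0.518, 0.363), and the approach is clear.

move_arm:
  rows:
    - [3.6,0.5,0,0,0,0,1]
    - [3.6,0.5,0,0,0,0,1]
    - [0,0,0,0,0,0,1]
    - [0,0,3,0,0,0,1]
    - [0,0,3,0,0,0,1]
    - [0,0,3,0,0,0,1]
    - [0,0,3,0,0,0,1]
    - [0,0,2,0,0,0,1]
    - [0,0,1.8,0,0,0,1]
    - [0,0,0,0,0,0,1]
    - [0,0,0,0,0,0,1]

```text
time: 4.75
tool_pos: [0.5221, 0.3659, 0.0914]
tool_rot: [-0.0, 0.663, 0.749, -0.001]
contact_force: [0.4, -0.4, 0.0]
gripper_width: 0.999
grasp_force: 0.0
```

Run:
```python
from h import *
goto([.5226,.3675,.092],97); w=grab('wrist','w3')
cv2.imwrite('pics/w3b.png',np.hstack([w['img'],grab('side','d3')['img'][200:384,60:348].repeat(1,0)[:384]]) if 0 else w['img'])
```

```text
t 4.75 p [0.5221 0.3659 0.0914] yaw 96.94 tilt 0.16 w 0.999 gf 0.0 F [ 0.4 -0.4  0. ]
turn first [-0.14  0.07 -0.06] then cm [ 0.15  0.07 -0.06]
```

View pics/w3.png

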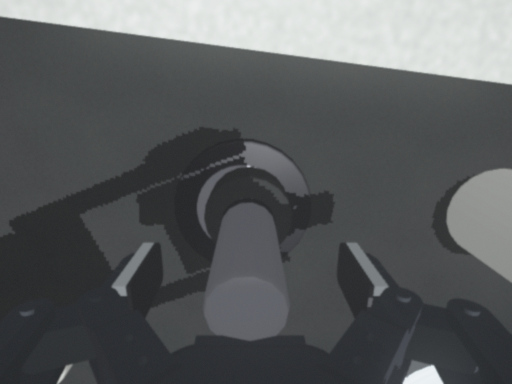

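The handle stands centred between the pads at about (247,300), so I close the gripper.

move_arm:
  rows:
    - [0.1,0.05,0,0,0,0,1]
    - [0,0,0,0,0,0,-1]
    - [0,0,0,0,0,0,-1]
    - [0,0,0,0,0,0,-1]
    - [0,0,0,0,0,0,-1]
    - [0,0,0,0,0,0,-1]
    - [0,0,0,0,0,0,-1]
    - [0,0,0,0,0,0,-1]
    - [0,0,0,0,0,0,-1]

```text
time: 5.55
tool_pos: [0.5224, 0.3696, 0.0928]
tool_rot: [0.0, 0.662, 0.75, 0.0]
contact_force: [-2.1, 0.2, 3.9]
gripper_width: 0.366
grasp_force: 59.0
```

move_arm:
  rows:
    - [0,0,-1,0,0,0,-1]
    - [0,0,-2,0,0,0,-1]
    - [0,0,-3,0,0,0,-1]
    - [0,0,-4,0,0,0,-1]
    - [0,0,-4,0,0,0,-1]
    - [0,0,-4,0,0,0,-1]
    - [0,0,-2,0,0,0,-1]
    - [0,0,0,0,0,0,-1]
    - [0,0,0,0,0,0,-1]

```text
time: 6.3
tool_pos: [0.5228, 0.3695, 0.294]
tool_rot: [0.001, 0.662, 0.75, 0.001]
contact_force: [-0.2, -0.2, -3.2]
gripper_width: 0.362
grasp_force: 59.3
```

Run:
```python
from h import *
goto([.667,-.088,.291],97); a=grab('scene','s4');b=grab('side','d4');grab('wrist','w4')
c=lambda i,x,y:cv2.resize(i[y:y+150,x:x+200],None,fx=2,fy=2,interpolation=cv2.INTER_CUBIC)
w=cv2.imread('pics/w4.png'); cv2.imwrite('pics/z4.png',np.vstack([np.hstack([c(a['img'],250,30),c(b['img'],60,180)]),np.hstack([cv2.resize(w,(400,300)),cv2.resize(w,(400,300))])]))
```

```text
t 6.3 p [0.5228 0.3695 0.294 ] yaw 97.12 tilt 0.17 w 0.362 gf 59.3 F [-0.2 -0.2 -3.2]
turn first [ 0.16 -0.06  0.12] then cm [-47.17   8.73   0.3 ]
```

View pics/z4.png

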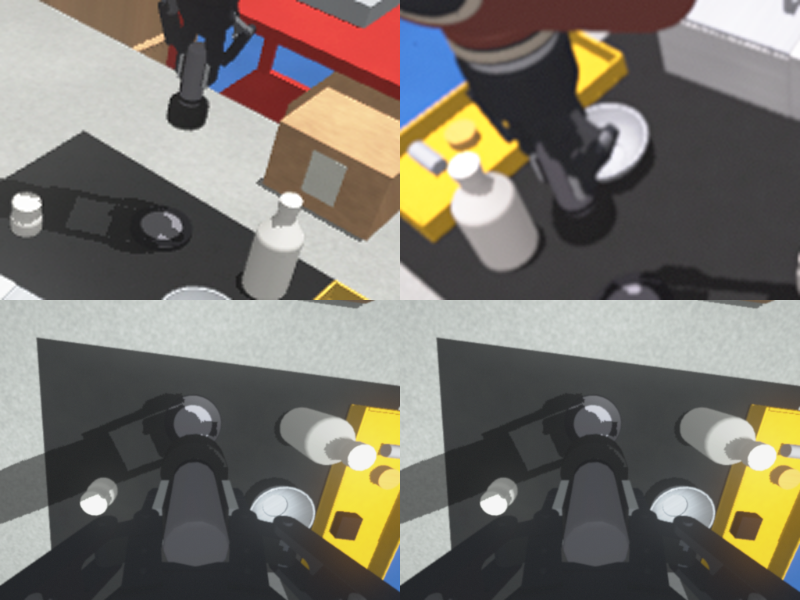

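Reader is held upright with the nose free, the charger is empty, and nothing was disturbed. Next is the label.

move_arm:
  rows:
    - [-1.7,0.3,0,0,0,0,-1]
    - [-3.2,0.6,0,0,0,0,-1]
    - [-3.9,0.7,0,0,0,0,-1]
    - [-3.9,0.7,0,0,0,0,-1]
    - [-3.9,0.7,0,0,0,0,-1]
    - [-3.9,0.7,0,0,0,0,-1]
    - [-3.9,0.7,0,0,0,0,-1]
    - [-3.9,0.7,0,0,0,0,-1]
    - [-3.9,0.7,0,0,0,0,-1]
    - [-3.9,0.7,0,0,0,0,-1]
    - [-3.9,0.7,0,0,0,0,-1]
    - [-3.9,0.7,0,0,0,0,-1]
    - [-2.1,0.5,0,0,0,0,-1]
    - [-1.1,0.2,0,0,0,0,-1]
    - [0,0,0.8,0,0,0,-1]
    - [0,0,1,0,0,0,-1]
    - [0,0,0.5,0,0,0,-1]
    - [0,0,0,0,0,0,-1]

```text
time: 7.95
tool_pos: [0.6646, -0.0852, 0.2658]
tool_rot: [-0.003, 0.661, 0.75, -0.001]
contact_force: [-0.1, 0.8, -2.0]
gripper_width: 0.359
grasp_force: 59.3
```

Run:
```python
from h import *
goto([.666,-.088,.271],97); a=grab('scene','s5');b=grab('side','d5');w=grab('wrist','w5')
c=lambda i,x,y:cv2.resize(i[y:y+150,x:x+200],None,fx=2,fy=2,interpolation=cv2.INTER_CUBIC)
cv2.imwrite('pics/z5.png',np.vstack([np.hstack([c(a['img'],170,120),c(b['img'],140,70)]),np.hstack([cv2.resize(w['img'],(400,300)),c(w['img'],150,0)])]))
```

```text
t 7.95 p [ 0.6646 -0.0852  0.2658] yaw 97.24 tilt 0.32 w 0.359 gf 59.3 F [-0.1  0.8 -2. ]
turn first [-0.29 -0.13  0.24] then cm [-0.29  0.11 -0.52]
```

View pics/z5.png

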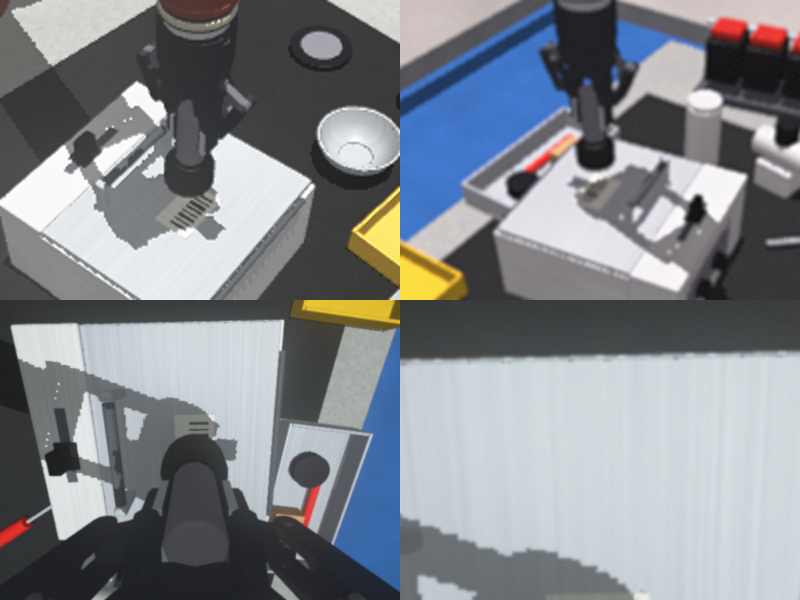

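The reader is over the label, upright, at nose pixels scene (264.5,211.5) and side (237.5,150). I'll dwell and check with a triangulation.

move_arm:
  rows:
    - [-0.2,0.1,-0.2,0,0,0,-1]
    - [0,0,0,0,0,0,-1]
    - [0,0,0,0,0,0,-1]
    - [0,0,0,0,0,0,-1]
    - [0,0,0,0,0,0,-1]
    - [0,0,0,0,0,0,-1]
    - [0,0,0,0,0,0,-1]
    - [0,0,0,0,0,0,-1]
    - [0,0,0,0,0,0,-1]
    - [0,0,0,0,0,0,-1]
    - [0,0,0,0,0,0,-1]
    - [0,0,0,0,0,0,-1]
    - [0,0,0,0,0,0,-1]
    - [0,0,0,0,0,0,-1]
    - [0,0,0,0,0,0,-1]
    - [0,0,0,0,0,0,-1]

```text
time: 9.43
tool_pos: [0.6673, -0.0892, 0.2713]
tool_rot: [-0.0, 0.662, 0.75, -0.0]
contact_force: [0.5, 0.3, -1.3]
gripper_width: 0.361
grasp_force: 59.3
```

Run:
```python
from h import *
a=dict(np.load('/tmp/s5.npz'));b=dict(np.load('/tmp/d5.npz'))
print(tri(a,(264.5,211.5),b,(237.5,150)))
# empty charger: dark-ring centre in scene
print(plane(a,170+321/2,120+47/2,.010))
w=dict(np.load('/tmp/w4.npz')); print(plane(w,203*1.28-0,(419-300)*1.28,.012))
goto([.521,.3655,.294],97)
```

```text
(array([ 0.66891567, -0.08989832,  0.18356486]), np.float64(0.002709075082289255))
[0.5220664  0.36140063 0.01      ]
[0.53495181 0.37296467 0.012     ]
t 9.43 p [ 0.6673 -0.0892  0.2713] yaw 97.12 tilt 0.0 w 0.361 gf 59.3 F [ 0.5  0.3 -1.3]
turn first [-0.    0.    0.12] then cm [46.92 -8.98 -2.27]
```

Nose measured at (0.669, -0.090, 0.184), which is 5.3 cm above the label. Now back to the charger.

move_arm:
  rows:
    - [0,0,-1.2,0,0,0,-1]
    - [0,0,-1.2,0,0,0,-1]
    - [1.7,-0.3,0,0,0,0,-1]
    - [3.2,-0.6,0,0,0,0,-1]
    - [3.9,-0.75,0,0,0,0,-1]
    - [3.9,-0.75,0,0,0,0,-1]
    - [3.9,-0.75,0,0,0,0,-1]
    - [3.9,-0.75,0,0,0,0,-1]
    - [3.9,-0.75,0,0,0,0,-1]
    - [3.9,-0.75,0,0,0,0,-1]
    - [3.9,-0.75,0,0,0,0,-1]
    - [3.9,-0.75,0,0,0,0,-1]
    - [3.9,-0.75,0,0,0,0,-1]
    - [3.9,-0.75,0,0,0,0,-1]
    - [2.2,-0.6,0,0,0,0,-1]
    - [0.8,-0.2,0,0,0,0,-1]
    - [0,0,0,0,0,0,-1]
    - [0,0,0,0,0,0,-1]

```text
time: 10.93
tool_pos: [0.5179, 0.3648, 0.296]
tool_rot: [0.0, 0.662, 0.75, 0.0]
contact_force: [0.9, -0.0, -1.9]
gripper_width: 0.362
grasp_force: 59.3
```

Run:
```python
from h import *
goto([.5195,.3645,.105],97)
a=grab('scene','s6');b=grab('side','d6')
# charger: dark outer ellipse, scene crop around (331,143) from s4 (empty) 
g=cv2.imread('pics/s4.png'); g=g[125:165,300:365]
m=(g.max(2)>110).astype(np.uint8)
for c in cv2.findContours(m,cv2.RETR_LIST,cv2.CHAIN_APPROX_NONE)[0]:
    if len(c)>15:
        e=cv2.fitEllipse(c); print(e,plane(a,e[0][0]+300,e[0][1]+125,.012))
```

```text
t 10.93 p [0.5179 0.3648 0.296 ] yaw 97.16 tilt 0.06 w 0.362 gf 59.3 F [ 0.9 -0.  -1.9]
turn first [0.06 0.02 0.16] then cm [-0.05  0.16 19.1 ]
((36.7949333190918, 15.3880033493042), (4.25844144821167, 11.129406929016113), 136.60716247558594) [0.52779104 0.38570615 0.012     ]
((57.24778747558594, 4.3409929275512695), (10.375602722167969, 25.373558044433594), 110.282470703125) [0.54002911 0.47755741 0.012     ]
```

move_arm:
  rows:
    - [0,0.1,2,0,0,0,-1]
    - [0,0.05,3.5,0,0,0,-1]
    - [0,0,4,0,0,0,-1]
    - [0,0,4,0,0,0,-1]
    - [0,0,3,0,0,0,-1]
    - [0,0,1.5,0,0,0,-1]
    - [0,0,1,0,0,0,-1]
    - [0,0,0.3,0,0,0,-1]
    - [0,0,0.3,0,0,0,-1]
    - [0,0,0.3,0,0,0,-1]
    - [0,0,0,0,0,0,-1]
    - [0,0,0,0,0,0,-1]

```text
time: 12.03
tool_pos: [0.5203, 0.3654, 0.098]
tool_rot: [0.0, 0.662, 0.75, 0.001]
contact_force: [-0.1, -1.2, -2.0]
gripper_width: 0.362
grasp_force: 59.4
```

Run:
```python
from h import *
goto([.5195,.3645,.0928],97)
a=grab('scene','s7');b=grab('side','d7');w=grab('wrist','w7')
c=lambda i,x,y:cv2.resize(i[y:y+75,x:x+100],None,fx=4,fy=4,interpolation=cv2.INTER_CUBIC)
cv2.imwrite('pics/z7.png',np.vstack([np.hstack([c(a['img'],280,90),c(b['img'],120,290)]),np.hstack([cv2.resize(w['img'],(400,300)),cv2.resize(b['img'],(400,300))])]))
```

```text
t 12.03 p [0.5203 0.3654 0.098 ] yaw 97.12 tilt 0.15 w 0.362 gf 59.4 F [-0.1 -1.2 -2. ]
turn first [ 0.14 -0.05  0.12] then cm [-0.08 -0.09  0.52]
```

View pics/z7.png

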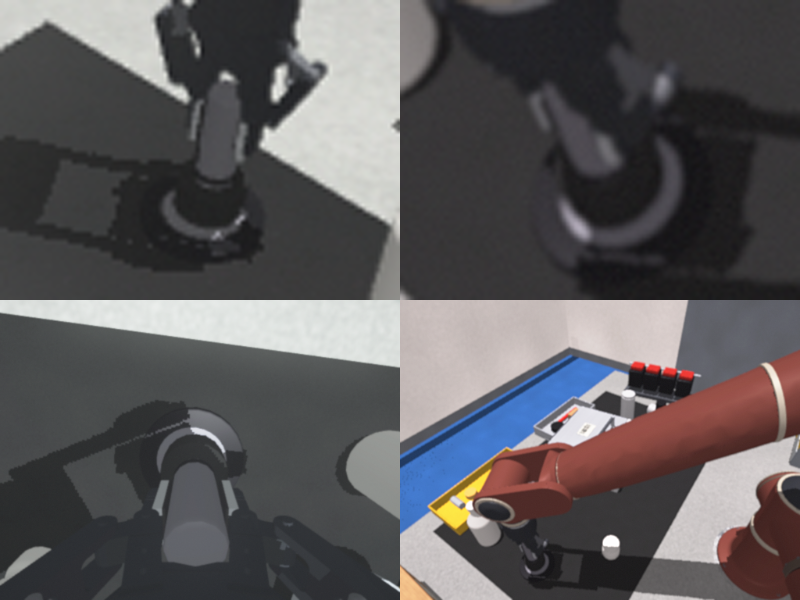

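The reader is centred over the charger, with the light ring even around the skirt, and about 5 mm short of it. I lower it to touch.

move_arm:
  rows:
    - [0,0,0.2,0,0,0,-1]
    - [0,0,0.2,0,0,0,-1]
    - [0,0,0.1,0,0,0,-1]
    - [0,0,0,0,0,0,-1]
    - [0,0,0,0,0,0,-1]

```text
time: 12.6
tool_pos: [0.5197, 0.3653, 0.0928]
tool_rot: [0.0, 0.662, 0.75, 0.0]
contact_force: [-2.5, -0.4, 5.7]
gripper_width: 0.362
grasp_force: 59.9
```

move_arm:
  rows:
    - [0,0,0,0,0,0,0]
    - [0,0,0,0,0,0,1]
    - [0,0,0,0,0,0,1]
    - [0,0,0,0,0,0,1]
    - [0,0,0,0,0,0,1]
    - [0,0,0,0,0,0,1]
    - [0,0,0,0,0,0,1]
    - [0,0,0,0,0,0,1]
    - [0,0,-0.5,0,0,0,1]
    - [0,0,-1.5,0,0,0,1]
    - [0,0,-3,0,0,0,1]
    - [0,0,-4,0,0,0,1]
    - [0,0,-4,0,0,0,1]
    - [0,0,-4,0,0,0,1]
    - [0,0,0,0,0,0,1]

```text
time: 13.85
tool_pos: [0.5232, 0.3671, 0.275]
tool_rot: [0.003, 0.662, 0.75, 0.009]
contact_force: [0.3, 1.1, 2.5]
gripper_width: 1.002
grasp_force: 0.0
```

Run:
```python
from h import *
f=grab('wrist','w8'); a=grab('scene','s8')
goto([.585,-.096,.25],97)
c=lambda i,x,y:cv2.resize(i[y:y+150,x:x+200],None,fx=2,fy=2,interpolation=cv2.INTER_CUBIC)
cv2.imwrite('pics/z8.png',np.hstack([c(a['img'],240,60),cv2.resize(f['img'],(400,300))]))
```

```text
t 13.95 p [0.5208 0.3657 0.2665] yaw 97.12 tilt 0.45 w 0.998 gf 0.0 F [-0.2 -0.4 -0.6]
turn first [ 0.42 -0.16  0.12] then cm [-46.61   0.75   1.65]
```

View pics/z8.png

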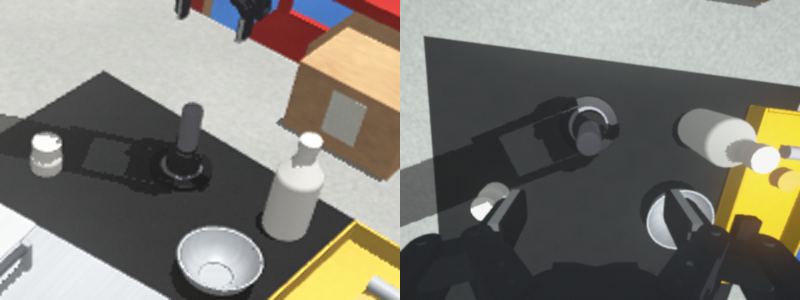

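All good: the reader stands on its charger, let go, with the bystanders untouched. The ten pictures are used up, so from here I check by numbers only. First I refine the bar and lug from the earlier wrist view.

Run:
```python
from h import *
w=dict(np.load('/tmp/w1.npz'))
for n,u,v,z in(('cap',351,121,.17),('bar0',358,2,.174),('bar1',352,100,.174),('lugtop',242,45,.162),('label',448,31,.131)): print(n,plane(w,u,v,z))
u7=np.array([np.cos(np.radians(7)),np.sin(np.radians(7)),0]);v7=np.array([-u7[1],u7[0],0])
bar=np.array([.5855,-.0965,.17]); print('pred label',bar+.08*u7,'lug',bar-.07*u7-.012*v7,'cap',bar-.054*v7)
# numeric: bright cover/dark bar columns in w1
g=cv2.cvtColor(w['img'],cv2.COLOR_BGR2GRAY)
for r in(20,60,90): print(r,g[r,330:380:2])
for r in(30,45,60): print(r,g[r,216:272:2])
print(g[0:90:4,242])
```

```text
cap [ 0.59745773 -0.15849053  0.17      ]
bar0 [ 0.58493616 -0.09090927  0.174     ]
bar1 [ 0.59381014 -0.14538126  0.174     ]
lugtop [ 0.51955265 -0.12050028  0.162     ]
label [ 0.66652514 -0.08790065  0.131     ]
pred label [ 0.66490369 -0.08675045  0.17      ] lug [ 0.5174842  -0.11694141  0.17      ] cap [ 0.59208094 -0.15009749  0.17      ]
20 [109 109 110 109 107 107 117 181 159  80  83  88  95 100 103 106 103  97
 110 181 190 188 188 188 191]
60 [111 112 110 107 109 133 195 131  83  87  94  99 104 108 106 101  99 173
 193 192 192 193 195 197 195]
90 [111 110 109 119 184 199 135  83  92  98 103 107 108 105 101 110 184 195
 195 195 196 202 199 197 196]
30 [229 231 232 226 153 102 102  91  83  95  98  99 101 103 104 105 107  93
  90 110 112 109 160 227 229 231 232 232]
45 [229 230 233 229 204 106  99  77  80  95  99 103 104 106 108 110 112 100
  90 111 114 113 156 228 230 231 232 232]
60 [229 230 232 231 216 105 103  85  76  94 102 104 107 109 112 113 116 106
  92 114 116 116 147 228 230 232 232 233]
[119 119 120 119 121 120  91 101 103 104 105 105 107 108 109 109  86  79
 112 120 128 127 128]
```

move_arm:
  rows:
    - [-1.7,0,0,0,0,0,1]
    - [-3.2,0,0,0,0,0,1]
    - [-3.9,0,0,0,0,0,1]
    - [-3.9,0,0,0,0,0,1]
    - [-3.9,0,0,0,0,0,1]
    - [-3.9,0.1,0,0,0,0,0.5]
    - [-3.9,0.1,0,0,0,0,0.2]
    - [-3.9,0.1,0,0,0,0,0.2]
    - [-3.9,0.1,0,0,0,0,0.2]
    - [-3.9,0.1,0,0,0,0,0.2]
    - [-3.9,0.1,0,0,0,0,0.2]
    - [-3.9,0.1,0,0,0,0,0.2]
    - [-3,0,0,0,0,0,0.2]
    - [-1,0,0,0,0,0,0.2]
    - [0,0,0,0,0,0,0.2]
    - [0,0,0,0,0,0,0.2]

```text
time: 15.28
tool_pos: [0.5851, -0.109, 0.2601]
tool_rot: [-0.001, 0.662, 0.749, -0.0]
contact_force: [0.2, 0.6, 0.2]
gripper_width: 0.601
grasp_force: 0.0
```

Run:
```python
from h import *
f=grab('wrist','w9');g=cv2.cvtColor(f['img'],cv2.COLOR_BGR2GRAY)
goto([.5855,-.0965,.17],97)
for X in([.5855,-.0965,.17],[.579,-.043,.17],[.592,-.150,.17],[.516,-.118,.162]): print(proj(f,X).round(1))
```

```text
t 15.33 p [ 0.5852 -0.1083  0.2604] yaw 97.16 tilt 0.12 w 0.601 gf 0.0 F [-0.6  0.8  0.1]
turn first [-0.08 -0.09  0.16] then cm [1.16 0.17 9.04]
[251.  184.2]
[251.4 109.4]
[250.7 249.1]
[159.6 196.9]
```

Run:
```python
from h import *
f=dict(np.load('/tmp/w9.npz'));g=cv2.cvtColor(f['img'],cv2.COLOR_BGR2GRAY)
for r in range(90,260,15):print(r,g[r,225:285:3])
print(g[80:280:4,251])
for r in (185,197,209): print(r,g[r,130:190:3])
print(g[150:240:4,162])
```

```text
90 [204 203 202 201 199 205 202 207 203 202 200 201 202 202 202 200 199 200
 201 197]
105 [202 203 200 199 185 112 142 192 193 200 199 184 153 201 199 198 198 198
 198 195]
120 [198 201 198 196 196 179  87  87  97 103  98  91 186 198 196 194 195 196
 197 194]
135 [104 104 104 103 103 105  84  82  95 101  94  88 183 194 194 193 192 193
 193 191]
150 [100 101 102  99  99 100  89  62  66  66  66  66  97 102 103 171 190 189
 189 188]
165 [ 97  98  99  98  96  97  93  59  61  61  62  62  93 100  99 101 100 101
 101 121]
180 [ 95  96  97  95  96  95  93  57  56  59  59  59  88  98  98  98  99  99
 117 184]
195 [94 94 96 95 94 95 96 58 56 59 58 57 88 95 97 96 97 98 98 99]
210 [ 93  94  93  95  93  94  94  63  57  59  59  59  81  96 102 166 181 180
 181 182]
225 [ 93  92  93  95  93  94  95  69  58  62  63  60 122 179 180 180 178 178
 180 180]
240 [ 92  93  93  95  95  93  94  74  61  62  65  63 113 176 179 179 176 179
 177 179]
255 [ 93  94  93  95 130 174 175 110  71  67  92  88  95 173 176 177 175 176
 176 177]
[204 202 202 200 187 179 199 180 129 105 104 104 101 101 101  76  66  66
  65  65  63  63  61  61  60  60  58  59  59  58  58  59  59  60  58  60
  59  62  61  62  62  63  64  63  78 150 176 164 177 177]
185 [ 55  59 191 213 216 214 216 216 159  54  53  55  53  54  49  48  48  49
  47  75]
197 [ 55  54 113 210 213 213 216 214 145  47  48  47  49  47  46  47  45  46
  47  51]
209 [ 52  52  56 180 210 213 212 214 214  89  46  46  44  45  44  45  54  65
 102 103]
[172 202 207 217 220 152  62  53  50  54  48  49  47  48  45  45  59 113
 106 105 106 106 105]
```

The bar is centred at column 252, rows 108–254, which is within 1 mm of prediction and parallel to it. I descend and grip.

move_arm:
  rows:
    - [0.6,0.1,1.5,0,0,0,0.2]
    - [0.6,0.1,2.5,0,0,0,0.2]
    - [0,0,2.5,0,0,0,0.2]
    - [0,0,1.5,0,0,0,0.2]
    - [0,0,0.7,0,0,0,0.2]
    - [0,0,0.2,0,0,0,0.2]
    - [0,0,0,0,0,0,0.2]
    - [0,0,0,0,0,0,-1]
    - [0,0,0,0,0,0,-1]
    - [0,0,0,0,0,0,-1]
    - [0,0,0,0,0,0,-1]
    - [0,0,0,0,0,0,-1]
    - [0,0,0,0,0,0,-1]
    - [0,0,0,0,0,0,-1]
    - [0,0,0,0,0,0,-1]

```text
time: 16.58
tool_pos: [0.5858, -0.0977, 0.1738]
tool_rot: [-0.0, 0.662, 0.75, -0.001]
contact_force: [-5.0, -0.6, 5.6]
gripper_width: 0.121
grasp_force: 58.5
```

move_arm:
  rows:
    - [0,0,-0.2,0,0,0,-1]
    - [0,0.05,-0.2,0,0,0,-1]
    - [0,0.05,-0.2,0,0,0,-1]
    - [0,0,-0.1,0,0,0,-1]
    - [0,0,0,0,0,0,-1]
    - [0,0,0,0,0,0,-1]

```text
time: 17.08
tool_pos: [0.5867, -0.0974, 0.178]
tool_rot: [-0.0, 0.662, 0.75, -0.001]
contact_force: [0.3, -3.8, -9.7]
gripper_width: 0.114
grasp_force: 58.4
```

move_arm:
  rows:
    - [0,0,-0.2,0,0,0,-1]
    - [0,0.05,-0.2,0,0,0,-1]
    - [0,0,0,0,0,0,-1]
    - [0,0,0,0,0,0,-1]

```text
time: 17.42
tool_pos: [0.5868, -0.0973, 0.1788]
tool_rot: [-0.001, 0.662, 0.75, -0.001]
contact_force: [7.0, -5.1, -21.3]
gripper_width: 0.113
grasp_force: 58.5
```

It's caught: it gave 4–5 mm and then the force rose to 21 N. I let it down, release and go to the slide.

move_arm:
  rows:
    - [0,0,0.4,0,0,0,-1]
    - [0,-0.1,0.4,0,0,0,-1]
    - [0,-0.05,0.3,0,0,0,-1]
    - [0,0,0,0,0,0,-1]
    - [0,0,0,0,0,0,0.1]
    - [0,0,0,0,0,0,0.1]
    - [0,0,0,0,0,0,0.1]
    - [0,0,0,0,0,0,0.1]
    - [0,0,-1,0,0,0,0.1]
    - [0,0,-2,0,0,0,0.1]
    - [0,0,-2,0,0,0,0.1]
    - [0,0,0,0,0,0,0.1]
    - [0,0,0,0,0,0,0.1]

```text
time: 18.5
tool_pos: [0.5874, -0.0975, 0.2249]
tool_rot: [0.002, 0.662, 0.75, 0.001]
contact_force: [-0.5, -0.8, -0.4]
gripper_width: 0.553
grasp_force: 0.0
```

Run:
```python
from h import *
goto([.518,-.118,.156],97)
f=grab('wrist','w10');g=cv2.cvtColor(f['img'],cv2.COLOR_BGR2GRAY)
q=proj(f,[.518,-.118,.162]);print(q)
c,r=q.round().astype(int)
for k in(-8,0,8):print(g[r+k,c-40:c+40:3])
for k in(-5,0,5):print(g[r-48:r+48:4,c+k])
```

```text
t 18.5 p [ 0.5874 -0.0975  0.2249] yaw 97.12 tilt 0.26 w 0.553 gf 0.0 F [-0.5 -0.8 -0.4]
turn first [0.24 0.09 0.12] then cm [-1.18 -7.14  6.89]
[142.80522196 228.85475256]
[ 46  47  47  47  94 190 195 199 198 200 144  36  38  40  39  40  38  37
  38  36  36  36  40  37  90  99 101]
[ 45  45  46  45  48  91 118 138 176 198 192  49  35  35  37  37  38  38
  37  37  34  36  35  37  65  98 100]
[44 44 46 46 46 71 97 96 99 99 98 60 34 35 36 35 36 33 34 35 41 44 79 91
 94 98 99]
[199 198 197 196  80  90 124 151  41  39  39  35  37  37  34  43  47  86
  98 104 194 194 193 193]
[207 206 207 110  44  44  43  41  38  40  37  37  37  35  34  36  34  78
  99  99 199 199 196 194]
[ 88  90  86  63  45  43  42  40  40  40  40  37  37  34  35  35  33  82
  99  98 134 194 194 194]
```

move_arm:
  rows:
    - [-0.3,-1.5,0,0,0,0,0]
    - [-0.3,-2,0,0,0,0,0]
    - [-0.3,-2,0,0,0,0,0]
    - [-0.2,-1.5,0,0,0,0,0]
    - [0,0,0,0,0,0,0]
    - [0,0,1.5,0,0,0,0]
    - [0,0,2,0,0,0,0]
    - [0,0,2,0,0,0,0]
    - [0,0,0.8,0,0,0,0]
    - [0,0,0.3,0,0,0,0]
    - [0,0,0,0,0,0,0]
    - [0,0,0,0,0,0,0]

```text
time: 19.55
tool_pos: [0.5188, -0.117, 0.157]
tool_rot: [0.0, 0.662, 0.75, 0.0]
contact_force: [1.1, 0.6, -0.3]
gripper_width: 0.497
grasp_force: 0.0
```

Run:
```python
from h import *
goto([.5195,-.1165,.157],97)
```

```text
t 19.55 p [ 0.5188 -0.117   0.157 ] yaw 97.13 tilt 0.05 w 0.497 gf 0.0 F [ 1.1  0.6 -0.3]
turn first [0.05 0.02 0.13] then cm [0.04 0.08 0.  ]
```

move_arm:
  rows:
    - [0,0,0,0,0,0,-1]
    - [0,0,0,0,0,0,-1]
    - [0,0,0,0,0,0,-1]
    - [0,0,0,0,0,0,-1]
    - [0,0,0,0,0,0,-1]
    - [0,0,0,0,0,0,-1]

```text
time: 20.05
tool_pos: [0.518, -0.1173, 0.1578]
tool_rot: [0.0, 0.661, 0.75, -0.001]
contact_force: [-5.4, 0.5, 5.1]
gripper_width: 0.152
grasp_force: 60.2
```

move_arm:
  rows:
    - [0.4,0,0,0,0,0,-1]
    - [0.5,0,0,0,0,0,-1]
    - [0.5,0,0,0,0,0,-1]
    - [0.4,0,0,0,0,0,-1]
    - [0.4,0,0,0,0,0,-1]
    - [0.3,0,0,0,0,0,-1]
    - [0,0,0,0,0,0,-1]
    - [0,0,0,0,0,0,-1]

```text
time: 20.72
tool_pos: [0.5147, -0.0943, 0.1578]
tool_rot: [0.002, 0.661, 0.75, -0.003]
contact_force: [-5.5, -7.0, 4.6]
gripper_width: 0.151
grasp_force: 60.0
```

Gripped at about 13 mm opening, as the lug's 14 mm should give. It has moved 23 mm, so I give a little more push to feel the stop.

move_arm:
  rows:
    - [0.3,0,0,0,0,0,-1]
    - [0.2,0,0,0,0,0,-1]
    - [0,0,0,0,0,0,-1]
    - [0,0,0,0,0,0,-1]

```text
time: 21.05
tool_pos: [0.5146, -0.0939, 0.1579]
tool_rot: [0.006, 0.662, 0.75, -0.006]
contact_force: [-3.3, -23.9, -0.0]
gripper_width: 0.148
grasp_force: 59.1
```

move_arm:
  rows:
    - [-0.4,0,0,0,0,0,-1]
    - [0,0,0,0,0,0,0]
    - [0,0,0,0,0,0,0]
    - [0,0,0,0,0,0,0]
    - [0,0,0,0,0,0,0]
    - [0,0,-1,0,0,0,0]
    - [0,0,-2,0,0,0,0]
    - [0,0,-2.5,0,0,0,0]
    - [0,0,-1.5,0,0,0,0]
    - [0,0,0,0,0,0,0.1]
    - [0,0,0,0,0,0,0.1]

```text
time: 21.97
tool_pos: [0.5156, -0.0911, 0.2278]
tool_rot: [0.001, 0.662, 0.75, 0.001]
contact_force: [-0.3, 0.2, -0.5]
gripper_width: 0.552
grasp_force: 0.0
```

Run:
```python
from h import *
goto([.586,-.0965,.172],97)
```

```text
t 21.97 p [ 0.5156 -0.0911  0.2278] yaw 97.14 tilt 0.16 w 0.552 gf 0.0 F [-0.3  0.2 -0.5]
turn first [0.15 0.07 0.14] then cm [-1.4   6.92  5.58]
```

move_arm:
  rows:
    - [-0.4,1.5,0,0,0,0,0.1]
    - [-0.4,2,0,0,0,0,0.1]
    - [-0.3,2,0,0,0,0,0.1]
    - [-0.3,1.4,0,0,0,0,0.1]
    - [0,0,0,0,0,0,0.1]
    - [0,0,1.5,0,0,0,0.1]
    - [0,0,2,0,0,0,0.1]
    - [0,0,1.5,0,0,0,0.1]
    - [0,0,0.6,0,0,0,0.1]
    - [0,0,0,0,0,0,0.1]
    - [0,0,0,0,0,0,-1]
    - [0,0,0,0,0,0,-1]
    - [0,0,0,0,0,0,-1]
    - [0,0,0,0,0,0,-1]
    - [0,0,0,0,0,0,-1]
    - [0,0,0,0,0,0,-1]

```text
time: 23.3
tool_pos: [0.5856, -0.0967, 0.1719]
tool_rot: [0.001, 0.662, 0.75, 0.0]
contact_force: [-2.2, -0.7, 5.7]
gripper_width: 0.115
grasp_force: 58.6
```

move_arm:
  rows:
    - [0,0.05,-0.2,0,0,0,-1]
    - [0,0.05,-0.3,0,0,0,-1]
    - [0,0.1,-0.3,0,0,0,-1]
    - [0,0.1,-0.3,0,0,0,-1]
    - [0,0,0,0,0,0,-1]
    - [0,0,0,0,0,0,-1]

```text
time: 23.8
tool_pos: [0.588, -0.0963, 0.1811]
tool_rot: [-0.0, 0.662, 0.75, -0.0]
contact_force: [0.5, -1.7, -4.0]
gripper_width: 0.117
grasp_force: 58.4
```

Free: it rose 9 mm at about 4 N. Now I follow the arc to about 0.7 rad.

move_arm:
  rows:
    - [0,0.12,-0.38,0,0,0,-1]
    - [0,0.12,-0.38,0,0,0,-1]
    - [0,0.32,-0.81,0,0,0,-1]
    - [0,0.33,-0.81,0,0,0,-1]
    - [0,0.4,-0.78,0,0,0,-1]
    - [0,0.41,-0.77,0,0,0,-1]
    - [0,0.47,-0.73,0,0,0,-1]
    - [0,0.49,-0.73,0,0,0,-1]
    - [0,0.54,-0.68,0,0,0,-1]
    - [0,0.56,-0.68,0,0,0,-1]
    - [0,0,0,0,0,0,-1]
    - [0,0,0,0,0,0,-1]

```text
time: 24.8
tool_pos: [0.6256, -0.0909, 0.2492]
tool_rot: [-0.0, 0.662, 0.75, 0.0]
contact_force: [-0.1, 1.4, -3.2]
gripper_width: 0.116
grasp_force: 58.7
```

move_arm:
  rows:
    - [0,0.6,-0.62,0,0,0,-1]
    - [0,0.63,-0.62,0,0,0,-1]
    - [0,0.66,-0.56,0,0,0,-1]
    - [0,0.69,-0.55,0,0,0,-1]
    - [0,0,0,0,0,0,-1]
    - [0,0,0,0,0,0,-1]
    - [0,0,0,0,0,0,-1]
    - [0,0,0,0,0,0,-1]
    - [0,0,0,0,0,0,-1]
    - [0,0,0,0,0,0,-1]
    - [0,0,0,0,0,0,-1]
    - [0,0,0,0,0,0,-1]

```text
time: 25.8
tool_pos: [0.6516, -0.0871, 0.2729]
tool_rot: [-0.001, 0.662, 0.75, 0.001]
contact_force: [-2.7, 4.5, -2.2]
gripper_width: 0.119
grasp_force: 59.1
```

Run:
```python
from h import *
goto([0.6495,-.089,.271],97)
f=grab('side','d11'); s=grab('scene','s11')
d=cv2.imread('pics/s8.png')
# reader unchanged? compare its area with the picture after release
for n,a,b,(x,y,w,h) in(('scene',s['img'],d,(315,105,40,50)),):
    print(n,cv2.absdiff(a,b)[y:y+h,x:x+w].max(2).mean())
g=cv2.cvtColor(s['img'],cv2.COLOR_BGR2GRAY);print(g[108:150:3,336])
# front edge of deck recess: label gone from closed place?
p=proj(s,[.667,-.088,.131]).astype(int);print(g[p[1],p[0]-15:p[0]+15:3])
```

```text
t 25.8 p [ 0.6516 -0.0871  0.2729] yaw 97.16 tilt 0.12 w 0.119 gf 59.1 F [-2.7  4.5 -2.2]
turn first [ 0.04 -0.11  0.16] then cm [-0.16 -0.23  0.19]
scene 8.9235
[221 176 168 152  83  85  86  85  85  61  62  51  38 111]
[222 221 224 223 222 225 250 178 225 247]
```

```bash
python3 -c "
from plant import manip
print(manip.job_done())"
```

```text
the job is handed in; nothing more can be done
None
```

The job is handed in at 25.8 s; the result was not shown. The label was read from 5.3 cm, the reader is back on its charger, the cover was caught so I moved the slide, and the cover is held by its bar at about 41°.

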